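# Return four bench tools to their outline tiles

## Robot

A 6-joint arm with a two-finger parallel gripper is mounted at the origin on a cart in front of the work surface, level with it; the furniture and walls round the work are solid. World frame = base frame: x ahead of the robot, y to its left, z up, the work surface at z = 0. Lengths are in m, angles in rad, forces in N, time in s.
With the tool pointing down it reaches from about 0.325 to 0.775 m from the base axis. Payload 9.3 kg.
Tool frame: the origin (TCP) lies on the mounting face of the last link; the fingertips stand 173 mm ahead of it and the grasp point (between the pads) lies 155 mm ahead of it; z points along the fingers, y is the line along which they close (so a half turn about z gives the same grasp; the last joint's range is limited). The gripper opens to 85 mm and grips with 20 to 120 N. Pads are 22 mm wide; open, the fingers measure 114 mm over their backs; the gripper's body (76 mm by 85 mm) begins 54 mm behind the grasp point. The pads swing forward as they close: fully open they stand 13 mm farther back than shut.
Start: joints at [1.097, 0.259, 0.021, 1.334, 0, 1.418], TCP at [0.173, 0.522, 0.405] pointing down, gripper open.
Joint ranges: [-3.04, 3.04], [-0.91, 1.82], [-1.04, 1.36], [-1.92, 1.95], [-1.52, 1.45], [-3.14, 3.14]. Speed limits (rad/s): [2.22, 2.22, 2.79, 3.14, 3.14, 3.14].

## Interface

Orientations are given as a rotation vector (axis times angle).
In Python, from bench import bot gives the robot as it stands.
- The arm moves only by the tool carry_out, never from a script. Its argument "targets" is a list of rows, each a list of 5 numbers: the closure, from -1 (fully open) to 1 (shut), so that 0 is half open, then the shift along the tool's x, y, z in mm, then the turn about the tool's z in degrees. In form: [[jaw, tx, ty, tz, roll], ...]. A call has 1 to 8 rows; each row is the pose to reach, as a shift and turn from the pose commanded when the call began, along the tool's axes at that moment; what a row does not reach only later rows make up. A row lasts 1/10 s, in which the tool goes at most 50 mm and 8.59 degrees, less where a joint would pass 70% of its speed; a pose out of reach is approached as far as the arm can. A call with a gripper value outside its range is refused whole. The fingers move at their own pace and stop on an object; "squeeze" is the grip in N (left out, the last holds). Time passes only in rows, so rows that repeat a pose let the fingers close. It gives the time, the measured TCP pose, the force, the opening and the grip force at its end, in the units of the state.
- bot.observe(): the state, without advancing time (a new reading comes with each control period).
- bot.snapshot(name): name is "side" or "top" or "wrist"; returns a dict with "image" (480x640x3 uint8, red, green, blue), "range_z" (480x640 float32, m along the optical axis (not along the pixel's ray), 0 where there is no reading), "intrinsics" (3x3 intrinsics, pixels), "distortion" ([k1, k2, p1, p2, k3] as OpenCV has them; the pictures are not rectified), "rvec" (rotation vector, rad) and "tvec" (3), from world to camera coordinates, as OpenCV has them. Camera axes: x right, y down, z forward; pixel columns grow to the right and rows downward; lengths in m; the calibration is good to about 2 mm. A picture is of the moment at which its call begins.
- bot.job_done(): hands the job in; it is judged then, once.
The state is a dict: "time_s": time; "joints": joint angles; "joint_velocities": joint speeds; "effort": joint torques, N m; "tool_pos": TCP position; "tool_rot": TCP orientation; "contact_force": force on the tool from outside, world axes, zero at the start; "torque": the same for the moment, N m; "finger_gap": finger opening in m; "grasp_force": force on a finger pad.
Only numpy, scipy, OpenCV 4.12 (cv2) and the standard library are available. Lean on these libraries where they do the work, as an engineer would, in place of code of your own. Each camera call takes 0.05 s, during which the arm holds its last target. There are 200 camera calls.

## Task

Tidy the test bench: take the screwdriver, the side cutters, the roll of amber tape and the memory stick one by one and set each down flat on the grey tile that shows its own outline, covering the outline and pointing the same way as it. Set them down, do not drop them, and leave the vial and the cell standing where they are.

Things in the scene. Friction and masses are not known exactly. Their poses are not given: they have to be found in the camera images.
- driver: Small screwdriver with a blue handle and thin steel shaft, 154 mm long, lying flat. Origin: middle of its length, underside; x points from handle to tip, z up. Handle 12 mm wide, 11 mm high, from x = -77 mm to 0; shaft 4 mm thick from 0 to +77 mm. Balance point x = -19 mm: take it there, across the handle. 46 g. It starts on a mouse pad 2 mm thick.
- cutters: Side cutters with green grips, 148 x 44 x 12 mm, lying flat. Origin: middle of its length, underside; x points from the grips to the jaw tips, z up. The grips run from x = -74 mm (40 mm wide) to x = -24 mm (44 mm, widest), then narrow to 18 mm at x = +37 mm and 10 mm at the tips. Rigid. Balance point x = -15 mm; take across both grips at about x = -30 mm. 90 g. Starts on a 2 mm mouse pad.
- tape: Roll of amber film tape lying flat, 64 mm across, 19 mm high, with a hole of about 40 mm (solid to the touch of the fingers: take it across its outside). Origin: centre of its underside, z up. 50 g. Starts on the bare bench.
- stick: Blue memory stick lying flat, 54 x 19 x 8 mm with its metal plug. Origin: middle of its length, underside; x points from the body to the plug, z up. Body 19 mm wide from x = -27 to +10 mm, plug 12 mm wide from there to +27 mm. Take across the body at about x = -7 mm. 12 g. Starts on the bare bench.
- driver_tile: Grey tile, 170 x 84 x 3 mm, fixed flat on the bench. Origin: middle of its short edge nearest the robot, underside; x along its length, away from the robot. In black on it, the silhouette of the screwdriver: handle at the origin end, thin shaft towards +x, 162 mm long. Its middle, where the thing's origin belongs, is on the centre line, 85 mm from the tile's origin along x.
- cutters_tile: Grey tile, 170 x 84 x 3 mm, fixed flat on the bench. Origin: middle of its short edge nearest the robot, underside; x along its length, away from the robot. In black on it, the silhouette of the side cutters: two grips at the origin end, pointed head towards +x, 156 mm long. Its middle, where the thing's origin belongs, is on the centre line, 85 mm from the tile's origin along x.
- tape_tile: Grey tile, 170 x 84 x 3 mm, fixed flat on the bench. Origin: middle of its short edge nearest the robot, underside; x along its length, away from the robot. In black on it, a broad ring, 71 mm outside and 37 mm inside: the outline of the tape roll. Its middle, where the thing's origin belongs, is on the centre line, 85 mm from the tile's origin along x.
- stick_tile: Grey tile, 170 x 84 x 3 mm, fixed flat on the bench. Origin: middle of its short edge nearest the robot, underside; x along its length, away from the robot. In black on it, a short rectangle 42 x 27 mm with a narrower 22 x 19 mm end along +x: the silhouette of the memory stick with its plug. Its middle, where the thing's origin belongs, is on the centre line, 85 mm from the tile's origin along x.
- vial: Bystander: clear glass sample vial with a white screw cap, 26 mm across, 59 mm high, standing loose on the bench. Origin: centre of its underside.
- cell: Bystander: plain green cylindrical cell, 18 mm across, 66 mm high, standing loose on a mouse pad 2 mm thick. Origin: centre of its underside.

How it is judged:
By the outcome, as a careful person would: the job done as asked, in the order asked, and still so for the second after the job is handed in, with the robot touching nothing.
It also fails if it takes over 106 s, if anything falls off the work surface, if the arm or the gripper's body presses on something with over 40 N, if the wrist force passes 120 N, or if a joint passes its speed limit or range.

## Working session

There is one attempt and no reset: what is moved stays moved. The work goes in short steps, Python scripts to look and compute and a tool call to move; the robot and the scene stay as the last step left them, time stands still between calls to the robot, and variables do not carry over. Pictures are saved under pics/ and viewed, at most 16 in all, crops included, and the job is handed in when it is done.

Besides the shell and the picture viewer there is one more tool, called after "Request:" as name(argument=value, ...) on one line, values as JSON. carry_out: Moves the arm, as the interface text tells. Its arguments: {"type":"object","properties":{"targets":{"type":"array"},"squeeze":{"type":"number"}},"required":["targets"]}

```bash
mkdir -p pics; ls
cat > h.py <<'E'
import numpy as np, cv2
from bench import bot
def snap(n,fn=None):
    s=bot.snapshot(n)
    if fn: cv2.imwrite('pics/'+fn,cv2.cvtColor(s['image'],cv2.COLOR_RGB2BGR))
    return s
def world(s,uv,z=None):
    """pixels Nx2 -> world; on plane z if given, else by range"""
    uv=np.asarray(uv,float).reshape(-1,2)
    K,d=np.array(s['intrinsics']),np.array(s['distortion'])
    n=cv2.undistortPoints(uv.reshape(-1,1,2),K,d).reshape(-1,2)
    R=cv2.Rodrigues(np.array(s['rvec'],float))[0];t=np.array(s['tvec'],float).ravel()
    r=np.c_[n,np.ones(len(n))]
    if z is None:
        zz=s['range_z'][uv[:,1].astype(int),uv[:,0].astype(int)]
        return (r*zz[:,None]-t)@R
    c=-R.T@t; w=r@R
    return c+w*((z-c[2])/w[:,2])[:,None]
E
python3 - <<'E'
from h import *
s=snap('top','t1.png'); snap('side','s1.png')
o=bot.observe(); print(o)
print(world(s,[[320,240],[100,100],[540,400]]).round(3))
E
```

```text
pics
{'time_s': 0.1, 'joints': array([ 1.09744043e+00,  2.59143714e-01,  2.08775489e-02,  1.33369754e+00,
       -1.47146402e-05,  1.41818794e+00]), 'joint_velocities': array([ 5.28652970e-04, -1.98783026e-03,  1.87007814e-03, -5.65607049e-04,
        7.34619889e-05, -8.42481450e-04]), 'effort': array([ 5.41879563e-03, -5.56692481e+01,  3.45072377e+01,  1.16518844e-02,
       -1.79801154e-04,  4.74709296e-06]), 'tool_pos': array([0.1733978 , 0.52191808, 0.40413796]), 'tool_rot': array([-5.01616806e-01, -3.10093721e+00,  1.75156131e-03]), 'contact_force': array([ 0.11248963, -0.32356122, -0.06961921]), 'torque': array([ 0.01446768,  0.00672183, -0.00795319]), 'grasp_force': 0.0, 'finger_gap': 0.08558397877907956}
[[ 0.548  0.011  0.009]
 [ 0.85   0.533  0.107]
 [ 0.089 -0.828 -0.785]]
```

View pics/t1.png

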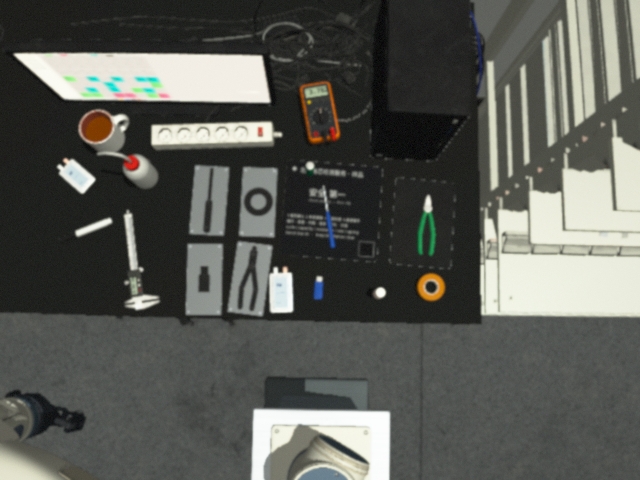

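View pics/s1.png

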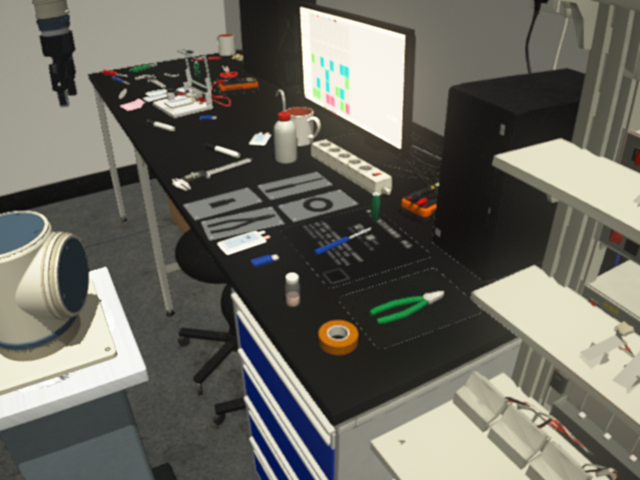

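The top view shows the driver at (329,217), cutters at (427,225), tape at (431,287) and stick at (319,287). The tiles are driver (209,200), tape (259,201), stick (204,279) and cutters (251,279). The vial is at (380,292) and the cell at (310,166). The side view agrees with this.

```bash
cat >> h.py <<'E'
def blob(s,mask,z,roi=None):
    """centroid, long-axis rect in world at height z of largest blob"""
    m=mask.astype(np.uint8)
    if roi: k=np.zeros_like(m);k[roi[1]:roi[3],roi[0]:roi[2]]=1;m*=k
    n,l,st,c=cv2.connectedComponentsWithStats(m)
    i=1+np.argmax(st[1:,4]); v,u=np.nonzero(l==i)
    w=world(s,np.c_[u,v],z)[:,:2]
    (cx,cy),(a,b),ang=cv2.minAreaRect((w*1000).astype(np.float32))
    if a<b:a,b,ang=b,a,ang+90
    return dict(n=len(u),px=(u.mean().round(1),v.mean().round(1)),mean=(w.mean(0)*1000).round(1),rect=(round(cx,1),round(cy,1)),size=(round(a),round(b)),ang=round((ang+90)%180-90,1)),w*1000
E
cat > m1.py <<'E'
from h import *
s=snap('top')
im=s['image'];hsv=cv2.cvtColor(im,cv2.COLOR_RGB2HSV);H,S,V=[hsv[...,i].astype(int) for i in range(3)]
grey=(S<40)&(V>80)&(V<190)
R=cv2.Rodrigues(np.array(s['rvec'],float))[0];print('cam',-R.T@np.array(s['tvec']).ravel(), s['intrinsics'][0])
for n,r in dict(driver_tile=(180,155,233,240),tape_tile=(234,155,282,240),stick_tile=(180,238,228,320),cutters_tile=(224,236,276,322)).items():
    k=grey if n!='cutters_tile' else grey
    print(n,blob(s,k,.003,r)[0])
blue=(H>95)&(H<125)&(S>110)&(V>60)
print('driver',blob(s,blue,.008,(310,170,350,255))[0])
print('stick',blob(s,blue,.006,(305,270,335,305))[0])
print('cutters',blob(s,(H>55)&(H<90)&(S>100)&(V>50),.008,(405,185,450,265))[0])
print('cuttips',blob(s,(S<60)&(V>130),.008,(405,185,450,235))[0])
print('tape',blob(s,(H>8)&(H<28)&(S>120)&(V>90),.015,(405,265,455,310))[0])
print('vial',blob(s,(S<60)&(V>130),.059,(365,280,395,305))[0])
print('cell',blob(s,V>110,.068,(303,158,317,173))[0])
E
python3 m1.py
```

```text
cam [0.3359712  0.03954388 1.44862763] [608.64454726   0.         321.67246722]
driver_tile {'n': 2203, 'px': (np.float64(208.8), np.float64(199.5)), 'mean': array([641.3, 282.7]), 'rect': (640.2, 282.7), 'size': (172, 86), 'ang': -1.9}
tape_tile {'n': 1893, 'px': (np.float64(258.1), np.float64(202.1)), 'mean': array([637.9, 163. ]), 'rect': (639.8, 163.7), 'size': (174, 87), 'ang': -0.9}
stick_tile {'n': 2402, 'px': (np.float64(203.8), np.float64(278.9)), 'mean': array([448.6, 285.4]), 'rect': (448.7, 285.7), 'size': (172, 86), 'ang': 1.1}
cutters_tile {'n': 2248, 'px': (np.float64(250.6), np.float64(278.5)), 'mean': array([452.4, 174.2]), 'rect': (452.0, 163.0), 'size': (173, 114), 'ang': -5.6}
driver {'n': 200, 'px': (np.float64(330.0), np.float64(230.2)), 'mean': array([572.3, -12.2]), 'rect': (573.7, -11.7), 'size': (90, 15), 'ang': 10.0}
stick {'n': 183, 'px': (np.float64(318.0), np.float64(290.5)), 'mean': array([427.2,  13.2]), 'rect': (428.4, 13.3), 'size': (43, 24), 'ang': 1.2}
cutters {'n': 541, 'px': (np.float64(426.3), np.float64(233.4)), 'mean': array([ 570.6, -245.1]), 'rect': (570.8, -245.6), 'size': (105, 46), 'ang': -0.1}
cuttips {'n': 110, 'px': (np.float64(427.6), np.float64(204.5)), 'mean': array([ 641.9, -248.6]), 'rect': (644.3, -248.4), 'size': (42, 17), 'ang': -0.4}
tape {'n': 451, 'px': (np.float64(430.6), np.float64(286.6)), 'mean': array([ 441.6, -254. ]), 'rect': (441.9, -253.7), 'size': (65, 64), 'ang': -88.9}
vial {'n': 95, 'px': (np.float64(379.9), np.float64(292.2)), 'mean': array([ 423. , -127.6]), 'rect': (423.5, -127.8), 'size': (23, 23), 'ang': -88.8}
cell {'n': 73, 'px': (np.float64(310.5), np.float64(166.1)), 'mean': array([713. ,  38.4]), 'rect': (710.0, 37.9), 'size': (31, 19), 'ang': 27.2}
```

```bash
cat >> h.py <<'E'
def go(*pts):
    """pts: (x,y,z mm of GRASP POINT, phi deg of finger line) -> tool-frame shifts from now"""
    o=bot.observe();R=cv2.Rodrigues(np.array(o['tool_rot'],float))[0];p=np.array(o['tool_pos'])*1000
    g=p+155*R[:,2]; phi=np.degrees(np.arctan2(R[1,1],R[0,1]))
    print('t',round(o['time_s'],2),'grasp pt',g.round(1),'phi',round(phi,2),'z axis',R[:,2].round(3),'gap',round(o['finger_gap']*1000,1),'j',o['joints'].round(2))
    for q in pts:
        d=(np.array(q[:3])-g)@R; roll=-((q[3]-phi+90)%180-90)
        print(q,'->',d.round(1),'roll',round(roll,1))
E
python3 - <<'E'
from h import *
s=snap('wrist');R=cv2.Rodrigues(np.array(s['rvec'],float))[0];c=-R.T@np.array(s['tvec']).ravel()
print('cam',c,'axis',R[2],'xdir',R[0],s['intrinsics'])
go((500,200,250,90))
E
```

```text
cam [0.10169959 0.54567071 0.3742658 ] axis [ 0.28110232 -0.09367799 -0.95509472] xdir [ 3.15828870e-01  9.48816164e-01 -1.07801782e-04] [[371.16192776   0.         319.73882353]
 [  0.         371.16192776 226.33179872]
 [  0.           0.           1.        ]]
t 0.2 grasp pt [173.4 521.8 249.3] phi 71.62 z axis [-0.    -0.001 -1.   ] gap 85.8 j [ 1.1   0.26  0.02  1.33 -0.    1.42]
(500, 200, 250, 90) -> [-411.4 -202.4   -0.6] roll -18.4
```

Request:
carry_out(targets=[[-1,-411,-200,0,-18],[-1,-411,-200,0,-18],[-1,-411,-200,0,-18],[-1,-411,-200,0,-18],[-1,-411,-200,0,-18],[-1,-411,-200,0,-18],[-1,-411,-200,0,-18],[-1,-411,-200,0,-18]])

```text
time_s: 1.0
tool_pos: [0.454, 0.2473, 0.4048]
tool_rot: [0.01, 3.141, 0.0]
contact_force: [0.3, 1.3, 0.1]
finger_gap: 0.0859
grasp_force: 0.0
```

Request:
carry_out(targets=[[-1,-40,-20,0,0],[-1,-40,-20,0,0],[-1,-40,-20,0,0],[-1,-40,-20,0,0]])

```text
time_s: 1.4
tool_pos: [0.4922, 0.229, 0.4045]
tool_rot: [-0.01, -3.141, 0.0]
contact_force: [-0.2, 0.5, -0.6]
finger_gap: 0.085
grasp_force: 0.0
```

Run:
```python
from h import *
s=snap('wrist','w1.png'); go((590,-9,150,100))
np.savez('w1.npz',**{k:np.array(v) for k,v in s.items()})
```

```text
t 1.45 grasp pt [492.  229.3 249.8] phi 89.68 z axis [-0.  0. -1.] gap 85.0 j [0.28 0.25 0.   1.33 0.   0.29]
(590, -9, 150, 100) -> [ -99.4 -237.8   99.7] roll -10.3
```

View pics/w1.png

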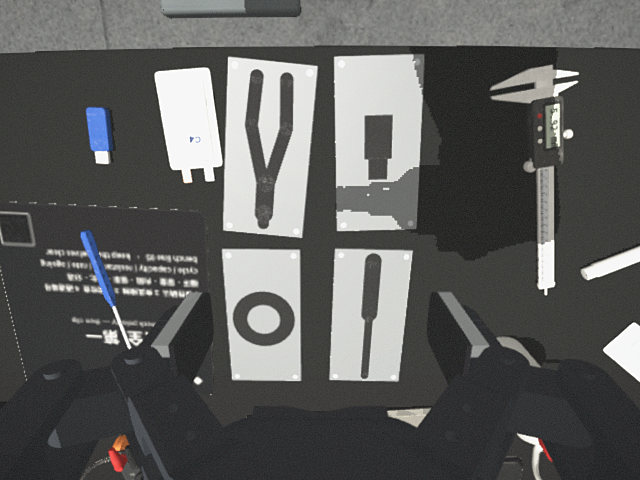

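The wrist view shows all four tiles: cutters (268,145), stick (377,143), tape (262,315) and driver (370,315), each outline centred. The driver handle is at (95,265) and the stick at (99,135).

Run:
```python
from h import *
z=np.load('w1.npz');s={k:z[k] for k in z.files}
hsv=cv2.cvtColor(s['image'],cv2.COLOR_RGB2HSV);H,S,V=[hsv[...,i].astype(int) for i in range(3)]
for n,r in dict(driver_tile=(325,243,416,386),tape_tile=(214,243,306,388),stick_tile=(328,50,427,238),cutters_tile=(218,52,322,243)).items():
    t=95 if n!='stick_tile' else 78
    m=(V>t)
    print(n,blob(s,m,.003,r)[0])
    b,w=blob(s,m,.003,r)
    # ink inside tile
    k=np.zeros(V.shape,np.uint8);hull=cv2.convexHull(np.argwhere(np.zeros(1))) if 0 else None
    u0,v0=b['px'];mm=m.astype(np.uint8);kk=np.zeros_like(mm);kk[r[1]:r[3],r[0]:r[2]]=1;mm*=kk
    nn,l,st,_=cv2.connectedComponentsWithStats(mm);i=1+np.argmax(st[1:,4])
    pts=np.argwhere(l==i)[:,::-1].astype(np.int32)
    cv2.fillPoly(k,[cv2.convexHull(pts)],1); k=cv2.erode(k,np.ones((9,9)))
    print('   ink',blob(s,(k>0)&(V<t),.003)[0])
blue=(H>95)&(H<130)&(S>100)&(V>50)
print('driver',blob(s,blue,.009,(60,220,140,340))[0])
print('stick',blob(s,blue,.008,(80,100,120,170))[0])
```

```text
driver_tile {'n': 8514, 'px': (np.float64(368.3), np.float64(314.5)), 'mean': array([638.8, 283.3]), 'rect': (642.5, 283.3), 'size': (171, 85), 'ang': -1.9}
   ink {'n': 1306, 'px': (np.float64(369.7), np.float64(304.2)), 'mean': array([625.3, 284.4]), 'rect': (643.0, 283.8), 'size': (160, 16), 'ang': -2.0}
tape_tile {'n': 7366, 'px': (np.float64(263.0), np.float64(311.0)), 'mean': array([634.1, 164.1]), 'rect': (641.3, 163.9), 'size': (171, 85), 'ang': -0.9}
   ink {'n': 1720, 'px': (np.float64(263.4), np.float64(317.9)), 'mean': array([640.8, 164. ]), 'rect': (641.5, 163.6), 'size': (69, 67), 'ang': 89.7}
stick_tile {'n': 13877, 'px': (np.float64(377.2), np.float64(140.1)), 'mean': array([445.6, 286. ]), 'rect': (451.3, 286.3), 'size': (171, 86), 'ang': 1.2}
   ink {'n': 923, 'px': (np.float64(378.3), np.float64(142.1)), 'mean': array([445.8, 287. ]), 'rect': (450.9, 287.2), 'size': (61, 24), 'ang': 1.6}
cutters_tile {'n': 11712, 'px': (np.float64(267.3), np.float64(146.2)), 'mean': array([450.8, 177.7]), 'rect': (455.2, 177.3), 'size': (171, 85), 'ang': -6.1}
   ink {'n': 3114, 'px': (np.float64(267.7), np.float64(140.0)), 'mean': array([444.1, 178.4]), 'rect': (456.0, 178.8), 'size': (153, 45), 'ang': -3.5}
driver {'n': 880, 'px': (np.float64(97.8), np.float64(266.2)), 'mean': array([573.8, -11.1]), 'rect': (577.0, -10.8), 'size': (90, 14), 'ang': 9.5}
stick {'n': 1010, 'px': (np.float64(99.0), np.float64(128.5)), 'mean': array([429.7,  15.7]), 'rect': (429.9, 15.7), 'size': (41, 23), 'ang': -3.2}
```

Request:
carry_out(targets=[[-1,-83,-238,0,-10],[-1,-83,-238,70,-10],[-1,-83,-238,100,-10],[-1,-83,-238,110,-10],[-0.3,-83,-238,110,-10],[-0.3,-83,-238,110,-10],[-0.3,-83,-238,110,-10],[-0.3,-83,-238,110,-10]])

```text
time_s: 2.25
tool_pos: [0.5739, -0.0092, 0.2947]
tool_rot: [0.263, -3.13, -0.001]
contact_force: [0.2, 0.5, 0.1]
finger_gap: 0.0553
grasp_force: 0.0
```

```bash
cat > m2.py <<'E'
from h import *
import sys
s=snap('wrist',sys.argv[1])
hsv=cv2.cvtColor(s['image'],cv2.COLOR_RGB2HSV);H,S,V=[hsv[...,i].astype(int) for i in range(3)]
print('driver',blob(s,(H>95)&(H<130)&(S>100)&(V>50),.009)[0])
go((593,-8,21.5,99.5))
np.savez('last.npz',**{k:np.array(v) for k,v in s.items()})
E
python3 m2.py w2.png
```

```text
driver {'n': 1832, 'px': (np.float64(316.5), np.float64(219.2)), 'mean': array([573.3, -11.4]), 'rect': (577.6, -10.9), 'size': (90, 12), 'ang': 9.1}
t 2.3 grasp pt [573.9  -8.6 140.3] phi 99.68 z axis [ 0.  0. -1.] gap 55.1 j [-0.16  0.35 -0.13  1.09  0.   -0.33]
(593, -8, 21.5, 99.5) -> [-18.9  -2.6 118.8] roll 0.2
```

View pics/w2.png

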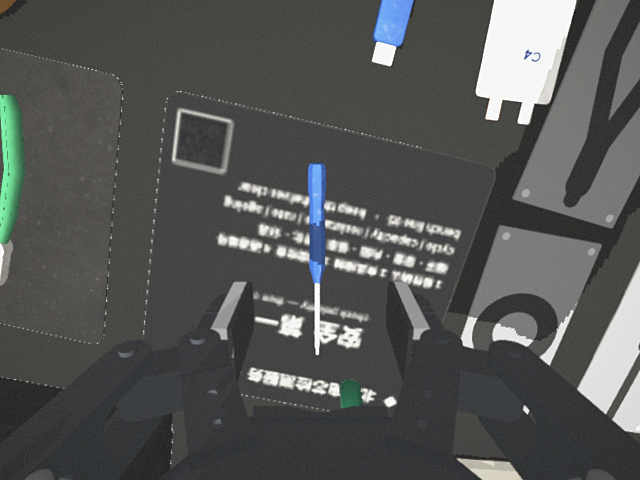

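The handle end is at (316,164) and the shaft tip at (317,354), with the driver aligned to the tool.

Run:
```python
from h import *
z=np.load('last.npz');s={k:z[k] for k in z.files}
a=world(s,[[316.3,164]],.009)[0]*1000;b=world(s,[[317.3,354.5]],.0065)[0]*1000;c=world(s,[[317,281]],.009)[0]*1000
d=b-a;L=np.hypot(*d[:2]);ang=np.degrees(np.arctan2(d[1],d[0]));u=d[:2]/L
print(a,b,c,L,ang,'origin',(a+b)[:2]/2); g=(a+b)[:2]/2-19*u; print(g)
go((*g,21,ang+90))
```

```text
[533.6860697  -18.21088243   9.        ] [686.99824143   8.06527473   6.5       ] [620.49772316  -3.24945729   9.        ] 155.5476082654537 9.725425860288698 origin [610.34215556  -5.07280385]
[591.61521212  -8.28241274]
t 2.3 grasp pt [573.9  -8.6 140.3] phi 99.68 z axis [ 0.  0. -1.] gap 55.1 j [-0.16  0.35 -0.13  1.09  0.   -0.33]
(np.float64(591.6152121173468), np.float64(-8.282412740184592), 21, np.float64(99.7254258602887)) -> [-17.5  -2.6 119.3] roll -0.0
```

Request:
carry_out(targets=[[-0.3,-17.5,-2.6,45,0],[-0.3,-17.5,-2.6,85,0],[-0.3,-17.5,-2.6,105,0],[-0.3,-17.5,-2.6,114,0],[-0.3,-17.5,-2.6,119,0],[-0.3,-17.5,-2.6,119,0],[0.9,-17.5,-2.6,119,0],[0.9,-17.5,-2.6,119,0]], squeeze=35)

```text
time_s: 3.1
tool_pos: [0.5922, -0.0094, 0.177]
tool_rot: [-0.263, 3.128, -0.001]
contact_force: [0.1, 0.3, 1.2]
finger_gap: 0.0271
grasp_force: 0.0
```

Request:
carry_out(targets=[[0.9,0,0,0,0],[0.9,0,0,0,0],[0.9,0,0,0,0],[0.9,0,0,0,0]])

```text
time_s: 3.5
tool_pos: [0.5921, -0.0095, 0.1766]
tool_rot: [-0.263, 3.129, -0.0]
contact_force: [-0.6, 0.1, 5.8]
finger_gap: 0.0096
grasp_force: 34.2
```

Request:
carry_out(targets=[[1,0,0,-5,0],[1,0,0,-20,0],[1,0,0,-50,0],[1,0,0,-90,0],[1,0,0,-110,0],[1,0,0,-110,0],[1,0,0,-110,0]])

```text
time_s: 4.2
tool_pos: [0.5917, -0.0094, 0.2858]
tool_rot: [-0.263, 3.13, -0.0]
contact_force: [0.8, 0.3, -1.6]
finger_gap: 0.0101
grasp_force: 34.2
```

Run:
```python
from h import *
s=snap('wrist','w3.png'); print(bot.observe()['grasp_force'])
u=np.array([np.cos(np.radians(-1.9)),np.sin(np.radians(-1.9))])
g=np.array([642.5,283.3])-19*u
go((*g,100,88.1))
```

```text
34.24998136237264
t 4.25 grasp pt [591.4  -9.4 129.9] phi 99.61 z axis [-0.001  0.    -1.   ] gap 9.7 j [-0.16  0.39 -0.1   1.08 -0.   -0.33]
(np.float64(623.5104458971066), np.float64(283.929948389382), 100, 88.1) -> [-80.7 283.8  30. ] roll 11.5
```

View pics/w3.png

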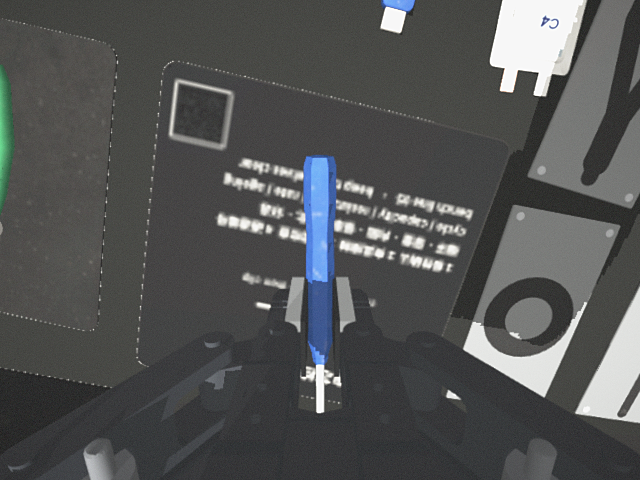

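The driver is held straight, with its handle on the tool axis, so I carry it to its tile.

Request:
carry_out(targets=[[1,-11,40,0,3],[1,-23,80,0,6],[1,-34,120,0,9],[1,-46,160,0,11.5],[1,-57,200,0,11.5],[1,-69,240,0,11.5],[1,-78,275,10,11.5],[1,-80.7,283.8,30,11.5]])

```text
time_s: 5.05
tool_pos: [0.6238, 0.2875, 0.2547]
tool_rot: [0.046, 3.141, 0.001]
contact_force: [0.1, -0.1, -0.9]
finger_gap: 0.0097
grasp_force: 34.3
```

Request:
carry_out(targets=[[1,0,0,30,0],[1,0,0,40,0],[1,0,0,45,0],[1,0,0,45,0]])

```text
time_s: 5.45
tool_pos: [0.6241, 0.2834, 0.2102]
tool_rot: [-0.053, -3.14, 0.001]
contact_force: [0.1, -0.1, -0.5]
finger_gap: 0.0099
grasp_force: 34.3
```

Run:
```python
from h import *
s=snap('wrist','w4.png'); print(bot.observe()['grasp_force'])
np.savez('last.npz',**{k:np.array(v) for k,v in s.items()})
go((623.5,283.9,23.5,88.1))
```

```text
34.30280176922679
t 5.5 grasp pt [624.4 283.5  56.2] phi 88.08 z axis [ 0.  0. -1.] gap 9.7 j [0.3  0.59 0.05 1.03 0.   0.34]
(623.5, 283.9, 23.5, 88.1) -> [ 1.   0.4 32.7] roll -0.0
```

View pics/w4.png

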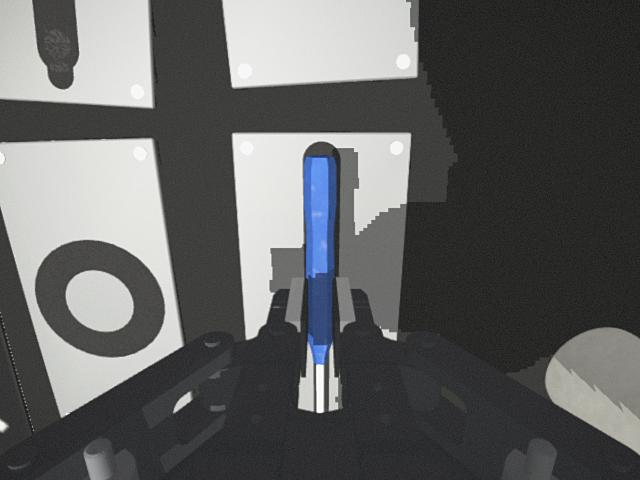

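The handle sits centred over its outline, with its end at (319,155) just inside the outline's top at (320,142). I lower it now.

Request:
carry_out(targets=[[1,1,0.4,15,0],[1,1,0.4,24,0],[1,1,0.4,29,0],[1,1,0.4,32,0],[1,1,0.4,33.5,0],[1,1,0.4,34,0],[1,1,0.4,34,0]])

```text
time_s: 6.2
tool_pos: [0.6231, 0.2842, 0.1773]
tool_rot: [0.052, 3.14, 0.0]
contact_force: [-1.5, -0.6, 2.0]
finger_gap: 0.0098
grasp_force: 34.6
```

Request:
carry_out(targets=[[0.5,0,0,0,0],[0.2,0,0,0,0],[0,0,0,0,0],[-0.2,0,0,0,0],[-0.2,0,0,-20,0],[-0.2,0,0,-60,0],[-0.2,0,0,-110,0],[-0.2,0,0,-150,0]])

```text
time_s: 7.0
tool_pos: [0.6229, 0.2843, 0.3293]
tool_rot: [0.052, 3.14, 0.001]
contact_force: [0.9, -0.8, 0.4]
finger_gap: 0.0513
grasp_force: 0.0
```

```bash
cat > m3.py <<'E'
from h import *
s=snap('top')
hsv=cv2.cvtColor(s['image'],cv2.COLOR_RGB2HSV);H,S,V=[hsv[...,i].astype(int) for i in range(3)]
g=blob(s,(H>55)&(H<90)&(S>100)&(V>50),.01,(405,185,450,265))[0];print(g)
s=snap('wrist');np.savez('last.npz',**{k:np.array(v) for k,v in s.items()})
hsv=cv2.cvtColor(s['image'],cv2.COLOR_RGB2HSV);H,S,V=[hsv[...,i].astype(int) for i in range(3)]
print('driver',blob(s,(H>95)&(H<130)&(S>100)&(V>50),.012,(230,130,410,480))[0])
go((540,-235,150,90))
E
python3 m3.py
```

```text
{'n': 535, 'px': (np.float64(426.3), np.float64(233.5)), 'mean': array([ 570.1, -244.6]), 'rect': (570.2, -245.2), 'size': (105, 46), 'ang': -0.1}
driver {'n': 1570, 'px': (np.float64(318.1), np.float64(180.2)), 'mean': array([604.4, 285. ]), 'rect': (608.4, 285.0), 'size': (87, 13), 'ang': -1.6}
t 7.1 grasp pt [625.1 285.1 178.5] phi 88.13 z axis [ 0.01   0.003 -1.   ] gap 51.3 j [0.31 0.51 0.24 1.28 0.   0.34]
(540, -235, 150, 90) -> [  68.4 -522.7   26. ] roll -1.9
```

Request:
carry_out(targets=[[-0.2,68,-523,0,0],[-0.2,68,-523,0,0],[-0.2,68,-523,0,0],[-0.2,68,-523,0,0],[-0.2,68,-523,0,0],[-0.2,68,-523,0,0],[-0.2,68,-523,0,0],[-0.2,68,-523,0,0]])

```text
time_s: 7.9
tool_pos: [0.5577, -0.1123, 0.3262]
tool_rot: [-0.051, -3.141, -0.0]
contact_force: [1.4, -0.5, -0.3]
finger_gap: 0.0514
grasp_force: 0.0
```

Request:
carry_out(targets=[[-1,8,-125,10,0],[-1,8,-125,20,0],[-1,8,-125,20,0],[-1,8,-125,20,0],[-1,8,-125,20,0],[-1,8,-125,20,0]])

```text
time_s: 8.5
tool_pos: [0.5465, -0.2342, 0.3067]
tool_rot: [-0.05, -3.141, -0.001]
contact_force: [-0.1, -0.3, 0.2]
finger_gap: 0.0856
grasp_force: 0.0
```

Run:
```python
from h import *
s=snap('wrist','w5.png');np.savez('last.npz',**{k:np.array(v) for k,v in s.items()})
hsv=cv2.cvtColor(s['image'],cv2.COLOR_RGB2HSV);H,S,V=[hsv[...,i].astype(int) for i in range(3)]
print(blob(s,(H>50)&(H<90)&(S>100)&(V>50),.01)[0])
go((580,-245,24,87))
```

```text
{'n': 3890, 'px': (np.float64(308.2), np.float64(246.6)), 'mean': array([ 570.6, -243.6]), 'rect': (574.4, -243.6), 'size': (109, 44), 'ang': -3.7}
t 8.55 grasp pt [ 546.6 -233.9  151.8] phi 88.2 z axis [ 0.  0. -1.] gap 85.8 j [-0.55  0.38 -0.06  1.14  0.   -0.51]
(580, -245, 24, 87) -> [-33.7 -10.1 127.8] roll 1.2
```

View pics/w5.png

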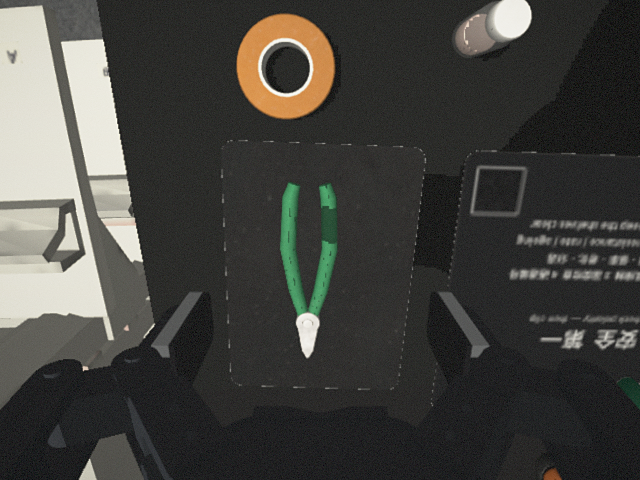

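The grip ends are at (292,184) and (325,184), and the jaw tip is at (308,357).

Run:
```python
from h import *
z=np.load('last.npz');s={k:z[k] for k in z.files}
a=world(s,[[292.5,183.5],[325.5,184]],.012).mean(0)*1000;b=world(s,[[307.5,357]],.008)[0]*1000
w=world(s,[[281,230],[338,230]],.008)*1000
d=b-a;L=np.hypot(*d[:2]);ang=np.degrees(np.arctan2(d[1],d[0]));u=d[:2]/L
print(a,b,L,ang,'origin',(a+b)[:2]/2,w); g=(a+b)[:2]/2-30*u; print(g)
hsv=cv2.cvtColor(s['image'],cv2.COLOR_RGB2HSV);H,S,V=[hsv[...,i].astype(int) for i in range(3)]
m=(((H>50)&(H<90)&(S>100)&(V>50))|((S<60)&(V>110)))
print(blob(s,m,.009,(270,175,350,365))[0])
t=world(s,[[286,67]],.019)*1000;print('tape',t)
go((*g,23,ang+90))
```

```text
[ 520.70134906 -240.8852144    12.        ] [ 670.95840904 -248.4943046     8.        ] 150.44960062611986 -2.899009549568304 origin [ 595.82987905 -244.6897595 ] [[ 556.29853703 -263.76917511    8.        ]
 [ 557.72579896 -220.44031529    8.        ]]
[ 565.8682721  -243.17248923]
{'n': 4627, 'px': (np.float64(308.0), np.float64(260.1)), 'mean': array([ 582.8, -244.3]), 'rect': (595.3, -244.9), 'size': (150, 44), 'ang': -3.4}
tape [[ 442.61977499 -252.38483105   19.        ]]
t 8.55 grasp pt [ 546.6 -233.9  151.8] phi 88.2 z axis [ 0.  0. -1.] gap 85.8 j [-0.55  0.38 -0.06  1.14  0.   -0.51]
(np.float64(565.8682721000623), np.float64(-243.17248923176376), 23, np.float64(87.1009904504317)) -> [-19.6  -8.7 128.8] roll 1.1
```

Request:
carry_out(targets=[[-1,-19.8,-8.7,45,1.4],[-1,-19.8,-8.7,90,1.4],[-1,-19.8,-8.7,115,1.4],[-1,-19.8,-8.7,129,1.4],[-1,-19.8,-8.7,134.5,1.4],[-1,-19.8,-8.7,134.5,1.4],[0,-19.8,-8.7,134.5,1.4],[0.3,-19.8,-8.7,134.5,1.4]], squeeze=40)

```text
time_s: 9.35
tool_pos: [0.5663, -0.2444, 0.1735]
tool_rot: [0.089, 3.139, -0.002]
contact_force: [-0.0, -0.4, 0.2]
finger_gap: 0.0593
grasp_force: 0.0
```

Request:
carry_out(targets=[[0.6,0,0,0,0],[0.6,0,0,0,0],[0.6,0,0,0,0],[0.6,0,0,0,0]])

```text
time_s: 9.75
tool_pos: [0.5664, -0.2448, 0.1742]
tool_rot: [0.09, 3.137, -0.002]
contact_force: [-0.2, 0.6, 10.8]
finger_gap: 0.0416
grasp_force: 45.4
```

Request:
carry_out(targets=[[0.6,0,0,-5,0],[0.6,0,0,-20,0],[0.6,0,0,-50,0],[0.6,0,0,-90,0],[0.6,0,0,-120,0],[0.6,0,0,-120,0],[0.6,0,0,-120,0]])

```text
time_s: 10.45
tool_pos: [0.5657, -0.2445, 0.2928]
tool_rot: [0.09, 3.139, -0.001]
contact_force: [-0.9, -0.1, -2.1]
finger_gap: 0.0417
grasp_force: 40.8
```

Run:
```python
from h import *
s=snap('wrist','w6.png'); print(bot.observe()['grasp_force'])
a=np.radians(-6.0)
g=np.array([455.3,177.5])-29.5*np.array([np.cos(a),np.sin(a)])
go((500,-30,140,88),(*g,140,84),(*g,80,84))
```

```text
40.78731317538768
t 10.5 grasp pt [ 565.5 -244.3  136.7] phi 86.71 z axis [-0.001  0.    -1.   ] gap 41.3 j [-0.54  0.42 -0.03  1.12 -0.   -0.49]
(500, -30, 140, 88) -> [ 77.6 210.2  -3.2] roll -1.3
(np.float64(425.96160408663593), np.float64(180.58358966639577), 140, 84) -> [163.6 416.2  -3.1] roll 2.7
(np.float64(425.96160408663593), np.float64(180.58358966639577), 80, 84) -> [163.6 416.1  56.9] roll 2.7
```

View pics/w6.png

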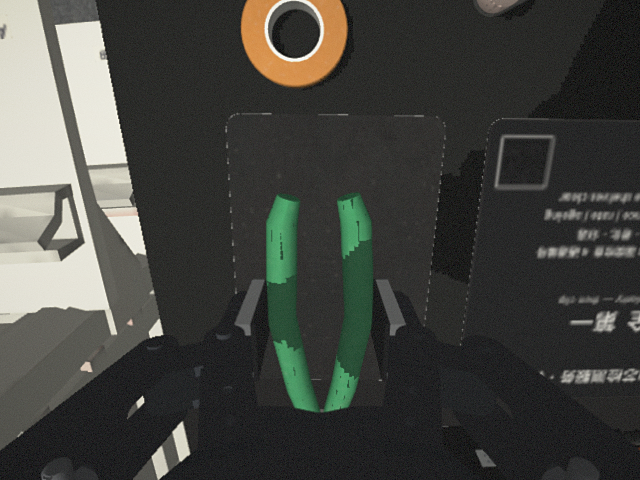

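The cutters are held symmetrically: the grip ends at (287,197) and (350,197) centre on column 319. I carry them to their tile.

Request:
carry_out(targets=[[0.6,9,22,-3,0],[0.6,25,65,-3,0],[0.6,41,105,-3,0],[0.6,57,147,-3,0],[0.6,73,189,-3,1],[0.6,90,231,-3,2],[0.6,106,273,-3,2.7],[0.6,122,313,-3,2.7]])

```text
time_s: 11.3
tool_pos: [0.4607, 0.0765, 0.2939]
tool_rot: [-0.165, -3.135, 0.0]
contact_force: [1.5, 0.5, -1.2]
finger_gap: 0.0413
grasp_force: 40.8
```

Request:
carry_out(targets=[[0.6,15,40,0,0],[0.6,32,80,0,0],[0.6,39,97,5,0],[0.6,41.5,103,25,0],[0.6,41.5,103,50,0],[0.6,41.5,103,65,0],[0.6,41.5,103,70,0],[0.6,41.5,103,70,0]])

```text
time_s: 12.1
tool_pos: [0.431, 0.1816, 0.224]
tool_rot: [-0.164, -3.135, 0.001]
contact_force: [-0.3, -0.2, -0.4]
finger_gap: 0.0417
grasp_force: 40.9
```

Run:
```python
from h import *
s=snap('wrist','w7.png'); print(bot.observe()['grasp_force'])
go((426,180.6,20.5,84))
```

```text
40.85416949584783
t 12.15 grasp pt [431.2 181.6  69.9] phi 84.01 z axis [-0.001 -0.    -1.   ] gap 41.3 j [ 0.22  0.25 -0.48  0.84  0.    0.32]
(426, 180.6, 20.5, 84) -> [ 5.  -1.5 49.4] roll 0.0
```

View pics/w7.png

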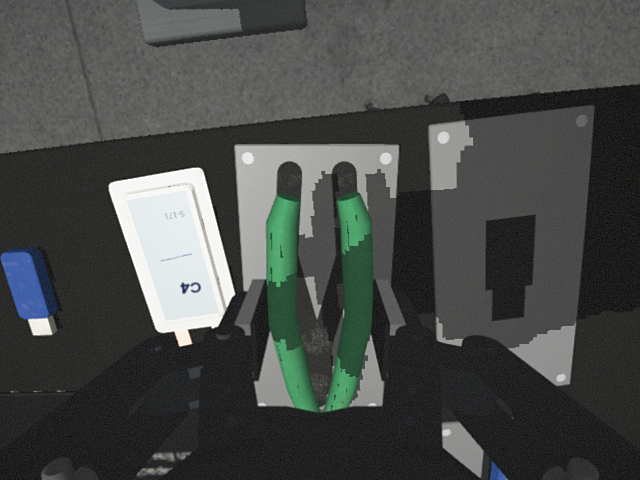

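The cutters line up with their outline, whose ends show at (289,170) and (344,170). I lower them with a 5 mm correction.

Request:
carry_out(targets=[[0.6,3,-1,15,0],[0.6,5,-1.5,30,0],[0.6,5,-1.5,39,0],[0.6,5,-1.5,44,0],[0.6,5,-1.5,47,0],[0.6,5,-1.5,48.5,0],[0.6,5,-1.5,49,0],[0.6,5,-1.5,49,0]])

```text
time_s: 12.95
tool_pos: [0.4265, 0.1808, 0.1764]
tool_rot: [0.164, 3.137, 0.0]
contact_force: [-0.6, -0.3, -0.9]
finger_gap: 0.0417
grasp_force: 40.9
```

Request:
carry_out(targets=[[0.6,0,0,0.5,0],[0.6,0,0,1,0],[0.6,0,0,1,0]])

```text
time_s: 13.25
tool_pos: [0.4263, 0.1808, 0.1752]
tool_rot: [0.164, 3.137, 0.0]
contact_force: [-0.0, -0.1, -1.3]
finger_gap: 0.0417
grasp_force: 40.9
```

Request:
carry_out(targets=[[0.6,0,0,0.5,0],[0.6,0,0,1,0],[0.6,0,0,1,0]])

```text
time_s: 13.55
tool_pos: [0.4263, 0.1808, 0.1748]
tool_rot: [0.164, 3.137, 0.0]
contact_force: [-2.6, -1.2, 9.4]
finger_gap: 0.0416
grasp_force: 46.5
```

Request:
carry_out(targets=[[0,0,0,-0.5,0],[-0.1,0,0,-0.5,0],[-0.2,0,0,-0.5,0],[-0.2,0,0,-0.5,0],[-0.2,0,0,-15,0],[-0.2,0,0,-50,0],[-0.2,0,0,-95,0],[-0.2,0,0,-130,0]])

```text
time_s: 14.35
tool_pos: [0.4263, 0.1808, 0.3063]
tool_rot: [0.164, 3.137, 0.0]
contact_force: [0.9, 0.0, -0.5]
finger_gap: 0.0513
grasp_force: 0.0
```

Run:
```python
from h import *
s=snap('wrist','w8.png')
hsv=cv2.cvtColor(s['image'],cv2.COLOR_RGB2HSV);H,S,V=[hsv[...,i].astype(int) for i in range(3)]
print(blob(s,(H>50)&(H<90)&(S>100)&(V>50),.011,(200,50,440,480))[0])
print(bot.observe()['contact_force'])
go((430,-250,150,88))
```

```text
{'n': 4092, 'px': (np.float64(319.6), np.float64(221.1)), 'mean': array([430.2, 180.5]), 'rect': (434.1, 180.0), 'size': (108, 43), 'ang': -4.7}
[1.93816745 0.3949127  5.31135262]
t 14.4 grasp pt [428.4 181.3 156.1] phi 84.03 z axis [ 0.008  0.002 -1.   ] gap 51.2 j [ 0.22  0.16 -0.35  1.05  0.    0.32]
(430, -250, 150, 88) -> [ -46.4 -428.9    5.4] roll -4.0
```

View pics/w8.png

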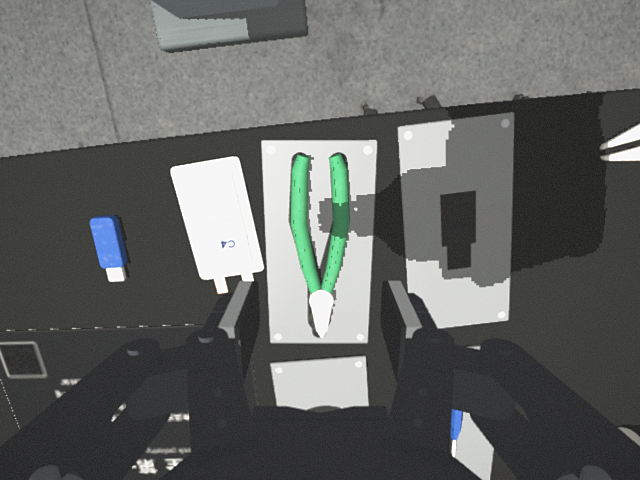

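The cutters cover their outline; their tip at (321,337) is inside the tile. Next is the tape.

Request:
carry_out(targets=[[-1,-58,-430,0,-5],[-1,-58,-430,0,-5],[-1,-58,-430,0,-5],[-1,-58,-430,0,-5],[-1,-58,-430,0,-5],[-1,-58,-430,0,-5],[-1,-58,-430,0,-5],[-1,-58,-430,0,-5]])

```text
time_s: 15.2
tool_pos: [0.4377, -0.2212, 0.304]
tool_rot: [0.027, 3.141, -0.0]
contact_force: [0.6, -0.8, 0.4]
finger_gap: 0.0852
grasp_force: 0.0
```

Request:
carry_out(targets=[[-1,0,-40,0,0],[-1,0,-40,0,0],[-1,0,-40,0,0],[-1,0,-40,0,0]])

```text
time_s: 15.6
tool_pos: [0.4374, -0.2583, 0.3039]
tool_rot: [-0.026, -3.141, -0.001]
contact_force: [-0.9, 1.1, -0.3]
finger_gap: 0.0853
grasp_force: 0.0
```

Run:
```python
from h import *
s=snap('wrist')
hsv=cv2.cvtColor(s['image'],cv2.COLOR_RGB2HSV);H,S,V=[hsv[...,i].astype(int) for i in range(3)]
m=(H>8)&(H<28)&(S>120)&(V>90)
b,w=blob(s,m,.019,(120,60,520,420));print(b)
(c,r)=cv2.minEnclosingCircle(w.astype(np.float32));print(c,r)
print(blob(s,m,.010,(120,60,520,420))[0])
go((442.2,-253,22,90))
```

```text
{'n': 4049, 'px': (np.float64(325.7), np.float64(226.0)), 'mean': array([ 441.1, -253.7]), 'rect': (442.7, -253.3), 'size': (64, 63), 'ang': -20.5}
(441.71868896484375, -252.70106506347656) 33.235511779785156
{'n': 4049, 'px': (np.float64(325.7), np.float64(226.0)), 'mean': array([ 443.9, -253.6]), 'rect': (445.5, -253.1), 'size': (66, 65), 'ang': -20.5}
t 15.65 grasp pt [ 437.4 -257.9  149.1] phi 89.08 z axis [-0.  0. -1.] gap 85.4 j [-0.7   0.24 -0.27  1.06  0.   -0.68]
(442.2, -253, 22, 90) -> [ -4.7   4.9 127.1] roll -0.9
```

Request:
carry_out(targets=[[-1,-4.7,4.9,40,0],[-1,-4.7,4.9,80,0],[-1,-4.7,4.9,105,0],[-1,-4.7,4.9,120,0],[-1,-4.7,4.9,127,0],[-1,-4.7,4.9,127,0],[-0.5,-4.7,4.9,127,0],[-0.2,-4.7,4.9,127,0]], squeeze=35)

```text
time_s: 16.45
tool_pos: [0.4427, -0.2542, 0.1785]
tool_rot: [0.026, 3.14, -0.002]
contact_force: [-5.6, 4.4, 20.5]
finger_gap: 0.0608
grasp_force: 34.1
```

Request:
carry_out(targets=[[0,0,0,0,0],[0,0,0,0,0],[0,0,0,0,0]])

```text
time_s: 16.75
tool_pos: [0.4426, -0.2542, 0.1786]
tool_rot: [0.026, 3.14, -0.002]
contact_force: [-0.0, 2.0, 6.3]
finger_gap: 0.0602
grasp_force: 36.8
```

Request:
carry_out(targets=[[0,0,0,-5,0],[0,0,0,-20,0],[0,0,0,-50,0],[0,0,0,-90,0],[0,0,0,-120,0],[0,0,0,-120,0],[0,0,0,-120,0]])

```text
time_s: 17.45
tool_pos: [0.4422, -0.2542, 0.2981]
tool_rot: [0.027, 3.14, -0.002]
contact_force: [-0.1, 0.4, -1.0]
finger_gap: 0.06
grasp_force: 38.1
```

Run:
```python
from h import *
s=snap('wrist','w9.png'); print(bot.observe()['grasp_force'])
go((641.3,163.8,142,89))
```

```text
38.12393457090366
t 17.5 grasp pt [ 442.1 -254.   142.1] phi 89.01 z axis [ 0. -0. -1.] gap 60.4 j [-0.69  0.25 -0.28  1.05 -0.   -0.67]
(641.3, 163.8, 142, 89) -> [-192.   421.2    0. ] roll 0.0
```

View pics/w9.png

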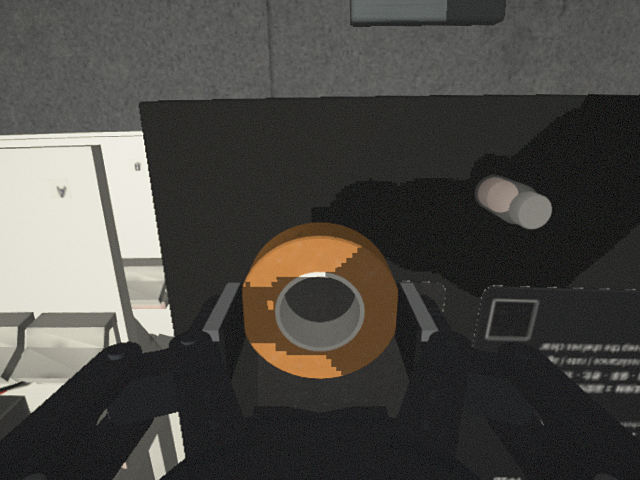

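The tape is held level and centred at (320,306). I carry it to its ring tile.

Request:
carry_out(targets=[[0,-10,22,0,0],[0,-29,64,0,0],[0,-49,107,0,0],[0,-68,149,0,0],[0,-87,191,0,0],[0,-107,234,0,0],[0,-126,276,0,0],[0,-145,318,0,0]])

```text
time_s: 18.3
tool_pos: [0.593, 0.0632, 0.2957]
tool_rot: [-0.027, -3.139, 0.0]
contact_force: [0.6, -0.7, -0.6]
finger_gap: 0.0601
grasp_force: 38.1
```

Request:
carry_out(targets=[[0,-19,42,0,0],[0,-34,75,0,0],[0,-43,95,5,0],[0,-47,103,25,0],[0,-47,103,50,0],[0,-47,103,70,0],[0,-47,103,80,0],[0,-47,103,80,0]])

```text
time_s: 19.1
tool_pos: [0.6409, 0.1629, 0.215]
tool_rot: [-0.028, -3.138, 0.001]
contact_force: [-0.8, -0.2, -0.0]
finger_gap: 0.06
grasp_force: 38.1
```

Run:
```python
from h import *
s=snap('wrist','w10.png'); print(bot.observe()['grasp_force'])
go((641.3,163.8,26.5,89))
```

```text
38.127013324483414
t 19.15 grasp pt [641.1 163.   61.5] phi 88.99 z axis [-0.002 -0.    -1.   ] gap 60.3 j [ 0.12  0.55 -0.01  1.01 -0.    0.14]
(641.3, 163.8, 26.5, 89) -> [-0.3  0.8 35. ] roll -0.0
```

View pics/w10.png

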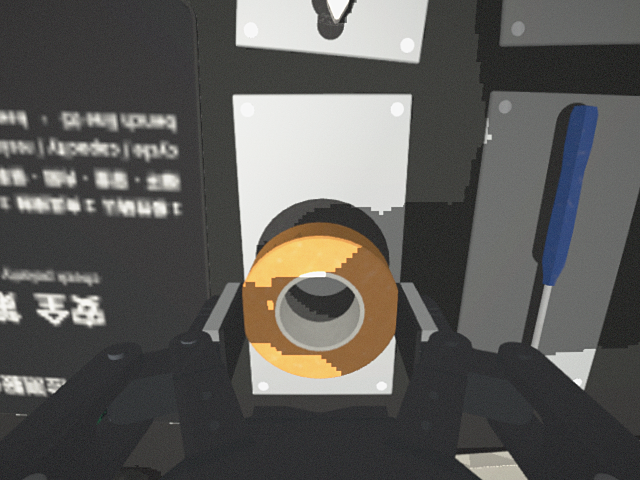

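The tape is centred left to right over its ring, which shows behind it at (322,210). I lower it.

Request:
carry_out(targets=[[0,-0.3,0.8,12,0],[0,-0.3,0.8,22,0],[0,-0.3,0.8,28,0],[0,-0.3,0.8,31,0],[0,-0.3,0.8,32.5,0],[0,-0.3,0.8,33,0],[0,-0.3,0.8,33.5,0],[0,-0.3,0.8,33.5,0]])

```text
time_s: 19.95
tool_pos: [0.6419, 0.1642, 0.1839]
tool_rot: [0.027, 3.141, 0.0]
contact_force: [0.6, 0.8, -1.2]
finger_gap: 0.0605
grasp_force: 38.1
```

Request:
carry_out(targets=[[0,0,0,0.5,0],[0,0,0,1,0],[0,0,0,1,0]])

```text
time_s: 20.25
tool_pos: [0.6418, 0.1642, 0.1827]
tool_rot: [-0.027, -3.141, 0.0]
contact_force: [-0.4, 0.3, -0.6]
finger_gap: 0.0602
grasp_force: 38.1
```

Request:
carry_out(targets=[[0,0,0,0.5,0],[0,0,0,1,0],[0,0,0,1,0]])

```text
time_s: 20.55
tool_pos: [0.6418, 0.1642, 0.1817]
tool_rot: [0.027, 3.141, -0.0]
contact_force: [-0.9, 0.4, 0.8]
finger_gap: 0.0604
grasp_force: 38.2
```

Request:
carry_out(targets=[[0,0,0,0.6,0],[0,0,0,0.6,0],[-0.6,0,0,0.6,0],[-0.75,0,0,0.6,0],[-0.85,0,0,0.6,0],[-0.85,0,0,-15,0],[-0.85,0,0,-55,0],[-0.85,0,0,-100,0]])

```text
time_s: 21.35
tool_pos: [0.6414, 0.1641, 0.2813]
tool_rot: [-0.027, -3.138, 0.001]
contact_force: [1.3, -0.2, 0.9]
finger_gap: 0.079
grasp_force: 0.0
```

Run:
```python
from h import *
go((425,10,150,90))
```

```text
t 21.35 grasp pt [640.9 164.1 126.3] phi 89.02 z axis [-0.003 -0.    -1.   ] gap 79.0 j [ 0.12  0.5   0.08  1.15 -0.    0.14]
(425, 10, 150, 90) -> [ 213.3 -157.8  -22.9] roll -1.0
```

Request:
carry_out(targets=[[-0.6,213,-154,-23,0],[0.1,213,-154,-23,0],[0.1,213,-154,-23,0],[0.1,213,-154,-23,0],[0.1,213,-154,-23,0],[0.1,213,-154,-23,0],[0.1,213,-154,-23,0],[0.1,213,-154,-23,0]])

```text
time_s: 22.15
tool_pos: [0.427, 0.0139, 0.305]
tool_rot: [0.028, 3.14, 0.0]
contact_force: [0.7, 0.1, -0.8]
finger_gap: 0.0383
grasp_force: 0.0
```

Run:
```python
from h import *
s=snap('wrist','w11.png');np.savez('last.npz',**{k:np.array(v) for k,v in s.items()})
hsv=cv2.cvtColor(s['image'],cv2.COLOR_RGB2HSV);H,S,V=[hsv[...,i].astype(int) for i in range(3)]
print(blob(s,(H>95)&(H<130)&(S>100)&(V>50),.007,(200,100,440,400))[0])
go((430,14,20,90))
```

```text
{'n': 1381, 'px': (np.float64(320.1), np.float64(219.0)), 'mean': array([429.6,  14.3]), 'rect': (430.1, 14.2), 'size': (43, 20), 'ang': -3.4}
t 22.2 grasp pt [427.5  14.2 149.8] phi 89.03 z axis [ 0.001  0.    -1.   ] gap 38.1 j [-0.16  0.11 -0.44  1.03  0.   -0.15]
(430, 14, 20, 90) -> [-2.400e+00 -1.000e-01  1.298e+02] roll -1.0
```

View pics/w11.png

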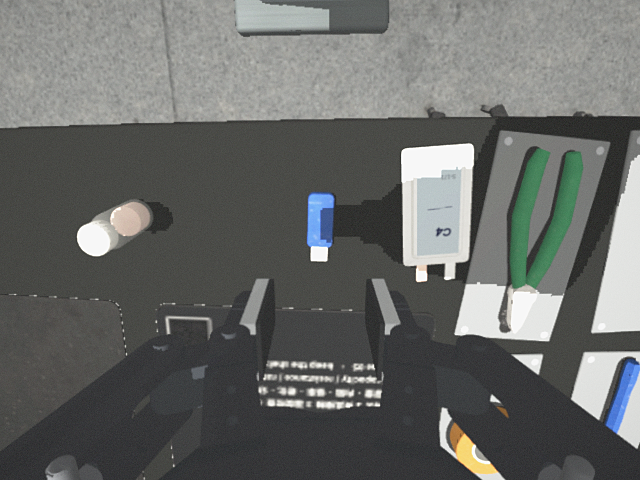

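The stick's body spans (322,193) to (319,247), and its plug ends at (319,261).

Run:
```python
from h import *
z=np.load('last.npz');s={k:z[k] for k in z.files}
a=world(s,[[321.5,193.3]],.007)[0]*1000;b=world(s,[[318.8,261.5]],.005)[0]*1000
d=b-a;L=np.hypot(*d[:2]);ang=np.degrees(np.arctan2(d[1],d[0]));o=(a+b)[:2]/2;u=d[:2]/L
print(L,ang,o); g=o-7*u; print(g)
go((*g,20,ang+90))
```

```text
55.07970251605548 -3.1642581793770885 [437.28815482  14.11461791]
[430.29882708  14.50100849]
t 22.2 grasp pt [427.5  14.2 149.8] phi 89.03 z axis [ 0.001  0.    -1.   ] gap 38.1 j [-0.16  0.11 -0.44  1.03  0.   -0.15]
(np.float64(430.2988270753814), np.float64(14.501008490836728), 20, np.float64(86.83574182062291)) -> [ -2.7   0.4 129.8] roll 2.2
```

Request:
carry_out(targets=[[0.1,-2.8,0.3,45,2.3],[0.1,-2.8,0.3,85,2.3],[0.1,-2.8,0.3,110,2.3],[0.1,-2.8,0.3,123,2.3],[0.1,-2.8,0.3,129,2.3],[0.1,-2.8,0.3,129,2.3],[0.5,-2.8,0.3,129,2.3],[0.8,-2.8,0.3,129,2.3]], squeeze=25)

```text
time_s: 23.0
tool_pos: [0.4296, 0.0142, 0.1764]
tool_rot: [0.089, 3.139, -0.0]
contact_force: [0.2, 0.3, 1.7]
finger_gap: 0.0182
grasp_force: 25.4
```

Request:
carry_out(targets=[[0.8,0,0,0,0],[0.8,0,0,0,0],[0.8,0,0,0,0],[0.8,0,0,0,0]])

```text
time_s: 23.4
tool_pos: [0.4293, 0.0141, 0.1763]
tool_rot: [0.09, 3.139, 0.0]
contact_force: [0.2, 0.5, 5.9]
finger_gap: 0.0178
grasp_force: 26.1
```

Request:
carry_out(targets=[[0.9,0,0,-5,0],[0.9,0,0,-20,0],[0.9,0,0,-50,0],[0.9,0,0,-90,0],[0.9,0,0,-110,0],[0.9,0,0,-110,0],[0.9,0,0,-110,0]])

```text
time_s: 24.1
tool_pos: [0.4288, 0.0142, 0.2858]
tool_rot: [0.09, 3.14, -0.0]
contact_force: [0.2, 0.1, -0.4]
finger_gap: 0.0178
grasp_force: 25.4
```

Run:
```python
from h import *
s=snap('wrist','w12.png'); print(bot.observe()['grasp_force'])
go((444,286.4,130,91.2))
```

```text
25.421703346073627
t 24.15 grasp pt [428.5  14.2 130.1] phi 86.71 z axis [-0.001  0.    -1.   ] gap 17.9 j [-0.16  0.13 -0.47  0.98 -0.   -0.11]
(444, 286.4, 130, 91.2) -> [1.000e-01 2.726e+02 2.000e-01] roll -4.5
```

View pics/w12.png

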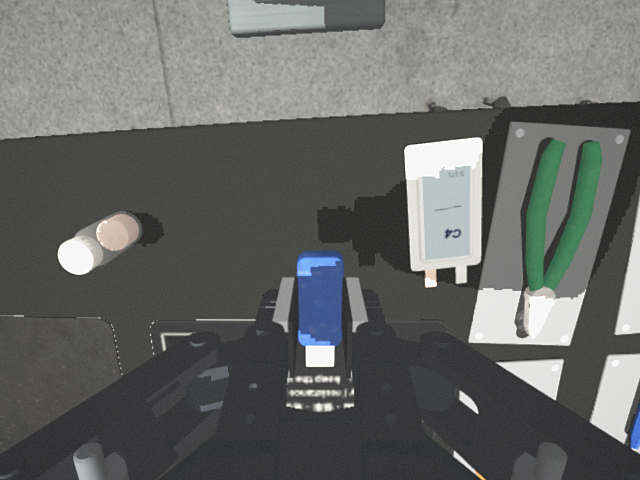

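The stick is held straight, body at (320,300) and plug at (320,355). I carry it to its tile.

Request:
carry_out(targets=[[0.9,0,22,0,-1],[0.9,0,62,0,-2],[0.9,1,105,0,-4.5],[0.9,1,148,0,-4.5],[0.9,1,190,0,-4.5],[0.9,1,230,0,-4.5],[0.9,1,260,10,-4.5],[0.9,1,272.6,30,-4.5]])

```text
time_s: 24.95
tool_pos: [0.4435, 0.2889, 0.2548]
tool_rot: [-0.037, 3.141, 0.001]
contact_force: [0.9, -0.8, -0.5]
finger_gap: 0.0182
grasp_force: 25.4
```

Request:
carry_out(targets=[[0.9,0,0,25,0],[0.9,0,0,40,0],[0.9,0,0,45,0],[0.9,0,0,45,0]])

```text
time_s: 25.35
tool_pos: [0.4433, 0.2862, 0.2094]
tool_rot: [0.033, -3.139, 0.002]
contact_force: [-0.0, -0.1, 0.3]
finger_gap: 0.0179
grasp_force: 25.4
```

Run:
```python
from h import *
s=snap('wrist','w13.png'); print(bot.observe()['grasp_force'])
go((443,286.4,24.3,91.2))
```

```text
25.421471754088998
t 25.4 grasp pt [443.4 286.2  55.3] phi 91.21 z axis [-0.001 -0.001 -1.   ] gap 17.8 j [ 0.41  0.36 -0.37  0.85 -0.    0.39]
(443, 286.4, 24.3, 91.2) -> [ 0.3  0.3 31. ] roll 0.0
```

View pics/w13.png

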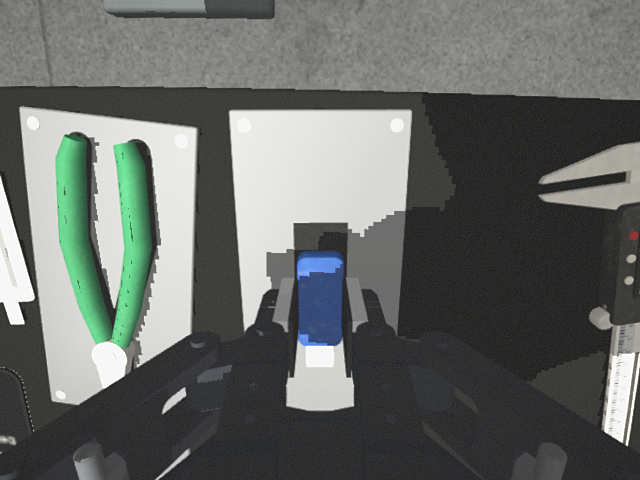

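The stick is centred over its outline, whose back edge shows at (321,223). I lower it.

Request:
carry_out(targets=[[0.9,0.3,0.3,12,0],[0.9,0.3,0.3,21,0],[0.9,0.3,0.3,26,0],[0.9,0.3,0.3,29,0],[0.9,0.3,0.3,30.5,0],[0.9,0.3,0.3,31,0],[0.9,0.3,0.3,31,0]])

```text
time_s: 26.1
tool_pos: [0.4434, 0.2867, 0.1798]
tool_rot: [-0.033, 3.141, 0.0]
contact_force: [-0.3, -0.6, -0.0]
finger_gap: 0.0177
grasp_force: 25.4
```

Request:
carry_out(targets=[[0.9,0,0,0.5,0],[0.9,0,0,0.5,0],[0.9,0,0,0.5,0]])

```text
time_s: 26.4
tool_pos: [0.4434, 0.2867, 0.1794]
tool_rot: [-0.033, 3.141, 0.0]
contact_force: [0.7, 1.2, 1.2]
finger_gap: 0.0175
grasp_force: 25.5
```

Request:
carry_out(targets=[[0.9,0,0,0.4,0],[0.9,0,0,0.4,0],[0.5,0,0,0.4,0],[0.2,0,0,0.4,0],[0.2,0,0,0.4,0],[0.2,0,0,-20,0],[0.2,0,0,-60,0],[0.2,0,0,-105,0]])

```text
time_s: 27.2
tool_pos: [0.4429, 0.2864, 0.2844]
tool_rot: [0.033, -3.139, 0.002]
contact_force: [0.0, 0.9, 0.9]
finger_gap: 0.034
grasp_force: 0.0
```

Request:
carry_out(targets=[[0.2,30,-50,-40,0],[0.2,60,-70,-80,0],[0.2,60,-70,-120,0],[0.2,60,-70,-120,0],[0.2,60,-70,-120,0]])

```text
time_s: 27.7
tool_pos: [0.3847, 0.2152, 0.4059]
tool_rot: [-0.033, 3.137, 0.002]
contact_force: [0.8, 0.1, -0.9]
finger_gap: 0.034
grasp_force: 0.0
```

Run:
```python
from h import *
s=snap('wrist','w14.png');o=bot.observe();print(o['time_s'],o['tool_pos'],o['contact_force'])
hsv=cv2.cvtColor(s['image'],cv2.COLOR_RGB2HSV);H,S,V=[hsv[...,i].astype(int) for i in range(3)]
bl=(H>95)&(H<130)&(S>100)&(V>40)
l=cv2.connectedComponentsWithStats(bl.astype(np.uint8))
for i in range(1,l[0]):
    if l[2][i,4]>150: x,y,w,h,_=l[2][i]; print('blue',blob(s,l[1]==i,.011)[0])
print('tape',blob(s,(H>8)&(H<28)&(S>120)&(V>60),.022)[0]); print('cut',blob(s,(H>50)&(H<90)&(S>100)&(V>40),.013)[0])
```

```text
27.75 [0.3848574  0.21539764 0.40419934] [ 0.96120727  0.47463821 -0.39994765]
blue {'n': 343, 'px': (np.float64(145.6), np.float64(143.9)), 'mean': array([343.5,  45.5]), 'rect': (343.4, 34.3), 'size': (204, 5), 'ang': 89.0}
blue {'n': 550, 'px': (np.float64(109.9), np.float64(152.5)), 'mean': array([352.3,   9. ]), 'rect': (352.3, 6.8), 'size': (219, 3), 'ang': -89.9}
blue {'n': 726, 'px': (np.float64(386.0), np.float64(244.5)), 'mean': array([442.8, 286.5]), 'rect': (443.6, 286.6), 'size': (42, 20), 'ang': 1.1}
blue {'n': 240, 'px': (np.float64(371.5), np.float64(390.5)), 'mean': array([630.9, 283.5]), 'rect': (632.0, 283.6), 'size': (45, 12), 'ang': -2.3}
tape {'n': 774, 'px': (np.float64(282.9), np.float64(387.6)), 'mean': array([618.8, 177.7]), 'rect': (620.8, 179.3), 'size': (56, 37), 'ang': 54.4}
cut {'n': 2077, 'px': (np.float64(284.8), np.float64(231.1)), 'mean': array([430. , 180.8]), 'rect': (433.0, 180.5), 'size': (107, 43), 'ang': -5.1}
```

View pics/w14.png

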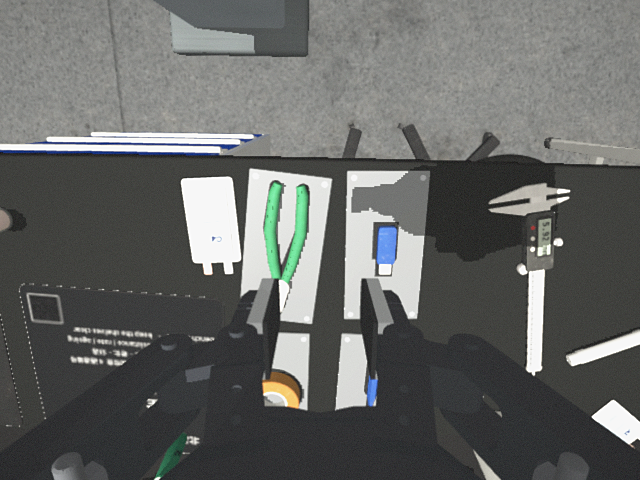

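The stick lies inside its outline at (386,249), and the cutters are still in place. I check the tape and the bystanders numerically with the top camera.

Run:
```python
from h import *
s=snap('top')
hsv=cv2.cvtColor(s['image'],cv2.COLOR_RGB2HSV);H,S,V=[hsv[...,i].astype(int) for i in range(3)]
print('tape',blob(s,(H>8)&(H<28)&(S>120)&(V>60),.018,(234,155,285,240))[0])
print('driver',blob(s,(H>95)&(H<130)&(S>100)&(V>40),.01,(180,155,234,240))[0])
print('vial',blob(s,(S<60)&(V>130),.059,(365,280,395,305))[0])
print('cell',blob(s,V>110,.068,(303,158,317,173))[0])
```

```text
tape {'n': 410, 'px': (np.float64(257.7), np.float64(200.7)), 'mean': array([637.9, 162.7]), 'rect': (638.7, 163.1), 'size': (65, 64), 'ang': 58.6}
driver {'n': 176, 'px': (np.float64(207.3), np.float64(214.2)), 'mean': array([603.6, 283.4]), 'rect': (605.3, 283.6), 'size': (86, 12), 'ang': -1.0}
vial {'n': 95, 'px': (np.float64(379.9), np.float64(292.2)), 'mean': array([ 423. , -127.6]), 'rect': (423.5, -127.8), 'size': (23, 23), 'ang': -88.8}
cell {'n': 73, 'px': (np.float64(310.6), np.float64(166.2)), 'mean': array([712.8,  38.2]), 'rect': (710.0, 38.2), 'size': (30, 19), 'ang': 22.6}
```

```bash
python3 -c "
from bench import bot; print(bot.job_done())"
```

```text
the job is handed in; nothing more can be done
None
```

The screwdriver, side cutters, tape and memory stick each lie on their own tile in the order asked, within about 2 mm of their outlines by camera; the vial and cell have not moved, and the job was handed in at about 28 s.

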